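# Turn the pie pan's tag from red to green

### The arm

A 6-joint arm with a two-finger parallel gripper is mounted at the origin on the work surface. World frame = base frame: x ahead of the robot, y to its left, z up, the work surface at z = 0. Lengths are in m, angles in rad, forces in N, time in s.
With the tool pointing down it reaches from about 0.25 to 0.775 m from the base axis. Payload 4 kg.
Tool frame: the origin (TCP) lies between the finger pads; the fingertips stand 14 mm ahead of it and the grasp point (between the pads) lies 5 mm behind it; z points along the fingers, y is the direction in which the jaws open and shut (so a half turn about z gives the same grasp; the last joint's range is limited). The gripper opens to 94 mm and grips with 3 to 60 N. Pads are 16 mm wide; open, the fingers measure 119 mm over their backs; the gripper's body (75 mm by 177 mm) begins 78 mm behind the grasp point.
Start: joints at [1.214, 0.087, 1.371, -0, 1.684, -0.103], TCP at [0.138, 0.532, 0.185] pointing down, gripper open.
Joint ranges: [-3.1, 3.1], [-0.76, 2.03], [0.27, 2.55], [-1.08, 4.22], [0.17, 2.65], [-2.57, 2.57]. Speed limits (rad/s): [2.79, 2.79, 3.14, 3.14, 3.14, 3.14].

### API

Orientations are given as [roll, pitch, yaw] about the fixed x, y, z axes, in that order (R = Rz(yaw) Ry(pitch) Rx(roll)).
In Python, from bench import robot, cams, spotter gives the robot as it stands.
- The arm moves only by the shell command python3 -m inch 'ROWS'. ROWS is JSON, a list of rows, each an object of numbers: "grip": the opening, from 0 (shut) to 1 (fully open); "dx", "dy", "dz": the shift along the tool's x, y, z in units of 25 mm (1.0 is 25 mm); "rx", "ry", "rz": the turn, a rotation vector about the tool's x, y, z in units of 5 degrees (1.0 is 5 degrees). A call has 1 to 12 rows; each row shifts and turns the pose as measured when the row begins, along the tool's axes as they then stand; what a row does not reach is not made up. A row lasts 1/8 s, in which the tool goes at most 62.5 mm and 10.7 degrees, less where a joint would pass 70% of its speed; a pose out of reach is approached as far as the arm can. A call is refused whole if a number of a shift passes 1 or a number of a turn 1, either way. A call with a gripper value outside its range is refused whole. The fingers move at their own pace and stop on an object; the grip force is fixed at half the most. Time passes only in rows, so rows that do not move let the fingers close. It gives the time, the measured TCP pose, the force and the opening at its end, in the units of the state.
- robot.get_obs(): the state, without advancing time (a new reading comes with each control period).
- cams.snapshot(name): name is "scene" or "top" or "wrist"; returns a dict with "frame" (384x512x3 uint8, red, green, blue), "intrinsics" (3x3 intrinsics, pixels), "eye" and "orientation" of the camera in the world. Camera axes: x right, y up, looking along -z (the intrinsics and any distortion apply to the point x, -y, -z); pixel columns grow to the right and rows downward; lengths in m; the calibration is good to about 2 mm. A picture is of the moment at which its call begins. There is no depth.
- robot.close_job(): hands the job in, once; it reports no verdict.
Trained networks look in a picture, given as the dict that the camera call returned (one of the last four; its "shot" number tells which), for a name from the list of things; names that differ only in an ending like _2 or _b are one class to them, and where a whole thing is asked for, a point or a joint stands for the part that bears it (a point fixed in the world has none). Each returns a list of dicts, best first, with "score" (0 to 1); they miss things now and then, are a little off and sometimes report something else, mostly with a low value. They report only what shows in the picture. A call takes as long as a camera call.
- spotter.regions_of(picture, query): "pixels" (384x512 bool, what is visible of it) and "extent" ([left, top, right, bottom] in pixels, round what is visible of it).
- spotter.place_of(picture, query): "pixel" ([column, row] in pixels: a listed point, or the origin of a listed thing).
The state is a dict: "time": time; "joint_positions": joint angles; "qvel": joint speeds; "joint_torque": joint torques, N m; "tool_pos": TCP position; "ee_rot": TCP orientation; "wrist_force": force on the tool from outside, world axes, zero at the start; "wrist_torque": the same for the moment, N m; "width": finger opening in m.
Only numpy, scipy, OpenCV 4.12 (cv2) and the standard library are available. Lean on these libraries where they do the work, as an engineer would, in place of code of your own. Each camera call takes 0.05 s, during which the arm holds its last target.

### The job

The pan of pies has been passed for packing: flip the tag in front of it right over, so that it lies flat with its green face up, and let go. Leave the tag of the empty pan as it is, red face up.

Things in the scene. Friction and masses are not known exactly. Their poses are not given: they have to be found in the camera images.
- full_pan: Shallow steel pan (240 x 320 mm, 22 high) with six golden round pies (to 37 high), fixed to its tag's stand (to 46 high; x -54..55, y -95..95 mm). Origin: on the table under the middle of the tag's hinge; x along the hinge pin to the pan (x 70..390 mm), away from the robot, yaw within 9 degrees; y left, z up. The same stand with an empty pan is at the other side; which is left or right varies.
- full_tag (a joint): Hinge of the pie pan's tag: a plate 90 x 82 x 6 mm, one face red, one green, that turns like a page about a pin along the pan's x, 42 mm above the table. 0 = level, red up, reaching to the pan's +y; pi/2 = upright; pi = level, green up, reaching to -y (end stops). Starts at 0 to 0.3. Stiff hinge (0.14 N m, 1.6 N at the handle): it stays at any angle. Mass 0.15 kg.
- full_tag_grip (a point): Grip point on the handle of the pie pan's tag: a round black stub, 12 mm diameter, parallel to the hinge and 90 mm from it, sticking out from the tag's outer corner towards the robot (pan x -45..-108 mm, this point at -80). At tag angle q it is at pan y = 90 cos q, z = 42 + 90 sin q mm. Only bare table lies under its sweep. It turns in fingers that pinch it across y.
- empty_tag (a joint): Hinge of the tag of the empty pan: same plate, stand, handle and stiff hinge as the pie pan's, 0 = level, red up, pi = green up, starting at 0 to 0.3. To be left alone.

How it is judged:
At the end, for the whole second after the job is handed in: The pie pan's tag lies green up within 12 degrees of flat (joint full_tag above 2.93 rad), at rest and released; the empty pan's tag still lies red up (joint empty_tag below 0.5 rad) (value of joint full_tag above 2.93 rad and velocity of joint full_tag below 0.1 rad/s and value of joint empty_tag below 0.5 rad); the robot touches nothing.
It fails at once if the empty pan's tag is turned up (joint empty_tag above 0.6 rad) (value of joint empty_tag above 0.6 rad).
It also fails if it takes over 38 s, if anything falls off the work surface, if the arm or the gripper's body presses on something with over 40 N, if the wrist force passes 120 N, or if a joint passes its speed limit or range.

## Working session

There is one attempt and no reset: what is moved stays moved. The work goes in short steps, Python scripts to look and compute and a shell command to move; the robot and the scene stay as the last step left them, time stands still between calls to the robot, and variables do not carry over. Pictures are saved under pics/ and viewed, and the job is handed in when it is done.

```bash
mkdir -p pics; ls
cat > h.py <<'E'
import numpy as np, cv2
from bench import robot, cams, spotter
def proj(s,p):
    R=np.array(s['orientation']); 
    if R.shape!=(3,3):
        from scipy.spatial.transform import Rotation as Ro
        R=Ro.from_euler('xyz',R).as_matrix() if R.size==3 else Ro.from_quat(R).as_matrix()
    c=R.T@(np.array(p)-np.array(s['eye'])); v=np.array([c[0],-c[1],-c[2]])
    u=np.array(s['intrinsics'])@v; return u[:2]/u[2]
def ray(s,px):
    R=np.array(s['orientation'])
    d=np.linalg.solve(np.array(s['intrinsics']),[px[0],px[1],1.]); 
    return np.array(s['eye']), R@np.array([d[0],-d[1],-d[2]])
def atz(s,px,z):
    e,d=ray(s,px); return e+d*(z-e[2])/d[2]
def save(s,n): cv2.imwrite('pics/'+n,s['frame'][:,:,::-1])
E
python3 - <<'E'
from h import *
o=robot.get_obs(); print(o['time'],o['tool_pos'],o['ee_rot'],o['width'])
for n in ['top','scene']:
    s=cams.snapshot(n); save(s,n+'1.png'); print(n,[k for k in s],np.shape(s['orientation']),s['eye'])
    for q in ['full_pan','full_tag','full_tag_grip','empty_tag']:
        for f in ('regions_of','place_of'):
            try:
                for r in getattr(spotter,f)(s,q)[:3]: print(q,f,round(r['score'],2),r.get('extent',r.get('pixel')), '' if f=='regions_of' else np.round(atz(s,r['pixel'],0.05),3))
            except Exception as e: print(q,f,e)
E
```

```text
pics
0.0 [0.13790891 0.53181763 0.18372391] [-3.13940926e+00 -2.03913158e-04  2.88781626e+00] 0.09385530533033427
top ['frame', 'intrinsics', 'eye', 'orientation', 'shot'] (3,) [0.35970143 0.03589305 1.14515297]
full_pan regions_of 0.94 [301.5, 24.5, 408.8, 219.4] 
full_pan place_of invalid index to scalar variable.
full_tag regions_of 0.98 [331.2, 152.9, 373.7, 216.8] 
full_tag place_of it knows: full_pan, full_tag_grip
full_tag_grip regions_of 0.79 [327.1, 153.6, 371.6, 219.1] 
full_tag_grip place_of invalid index to scalar variable.
empty_tag regions_of 0.62 [139.4, 165.9, 190.4, 234.2] 
empty_tag regions_of 0.57 [329.9, 151.5, 371.7, 216.6] 
empty_tag place_of it knows: full_pan, full_tag_grip
scene ['frame', 'intrinsics', 'eye', 'orientation', 'shot'] (3,) [1.00435257 0.22151174 0.64944434]
full_pan place_of invalid index to scalar variable.
full_tag regions_of 0.89 [125.8, 147.1, 198.9, 201.3] 
full_tag place_of it knows: full_pan, full_tag_grip
full_tag_grip regions_of 0.89 [129.0, 146.6, 197.1, 200.9] 
full_tag_grip place_of invalid index to scalar variable.
empty_tag regions_of 0.75 [343.8, 196.7, 411.3, 259.6] 
empty_tag place_of it knows: full_pan, full_tag_grip
```

```bash
sed -i 's/^    R=np.array(s\[.orientation.\]); *$/    R=rot(s)/; s/^    R=np.array(s\[.orientation.\])$/    R=rot(s)/' h.py
cat >> h.py <<'E'
from scipy.spatial.transform import Rotation as Ro
def rot(s): return Ro.from_euler('xyz',s['orientation']).as_matrix()
E
sed -i '/if R.shape/,+2d' h.py; cat h.py
python3 - <<'E'
from h import *
S={}
for n in ['top','scene']:
    s=cams.snapshot(n); S[n]=s
    print(n, s['orientation'], s['intrinsics'], 'tcp px',proj(s,robot.get_obs()['tool_pos']))
    for q,z in [('full_pan',0),('full_tag_grip',.05)]:
        for r in spotter.place_of(s,q)[:3]: print(n,q,round(r['score'],2),r['pixel'],np.round(atz(s,r['pixel'],z),3))
E
```

```text
import numpy as np, cv2
from bench import robot, cams, spotter
def proj(s,p):
    R=rot(s)
    c=R.T@(np.array(p)-np.array(s['eye'])); v=np.array([c[0],-c[1],-c[2]])
    u=np.array(s['intrinsics'])@v; return u[:2]/u[2]
def ray(s,px):
    R=rot(s)
    d=np.linalg.solve(np.array(s['intrinsics']),[px[0],px[1],1.]); 
    return np.array(s['eye']), R@np.array([d[0],-d[1],-d[2]])
def atz(s,px,z):
    e,d=ray(s,px); return e+d*(z-e[2])/d[2]
def save(s,n): cv2.imwrite('pics/'+n,s['frame'][:,:,::-1])
from scipy.spatial.transform import Rotation as Ro
def rot(s): return Ro.from_euler('xyz',s['orientation']).as_matrix()
top [ 0.16321606  0.01518536 -1.56911108] [[458.93725263   0.         252.17703308]
 [  0.         458.93725263 187.18960274]
 [  0.           0.           1.        ]] tcp px [ 11.31867567 374.50921488]
top full_pan 0.96 [368.0, 174.0] [ 0.582 -0.24   0.   ]
top full_tag_grip 0.73 [334.3, 206.4] [ 0.493 -0.144  0.05 ]
scene [ 0.69133922 -0.00440864  1.9469926 ] [[387.83788888   0.         265.34618325]
 [  0.         387.83788888 199.08977645]
 [  0.           0.           1.        ]] tcp px [558.53033044  85.36384416]
scene full_pan 0.89 [141.0, 189.2] [ 0.579 -0.24   0.   ]
scene full_tag_grip 0.73 [190.9, 157.9] [ 0.493 -0.153  0.05 ]
```

View pics/top1.png

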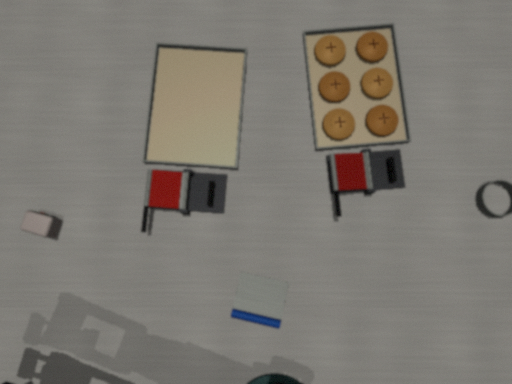

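View pics/scene1.png

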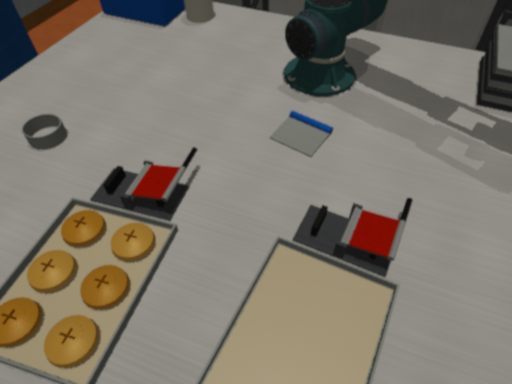

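Run:
```python
from h import *
from scipy.optimize import least_squares
t=cams.snapshot('top'); s=cams.snapshot('scene')
m=spotter.regions_of(t,'full_pan')[0]['pixels'].astype(np.uint8)
c=cv2.findContours(m,cv2.RETR_EXTERNAL,cv2.CHAIN_APPROX_NONE)[0]; c=max(c,key=cv2.contourArea)
# pan only: rows <150
pts=np.array([atz(t,p[0],.022)[:2] for p in c if p[0][1]<150]).astype(np.float32)
r=cv2.minAreaRect(pts); print(r)
# triangulation
def tri(a,b):
    f=lambda X: np.r_[proj(t,X)-a,proj(s,X)-b]
    o=least_squares(f,[.5,-.2,.05]); return o.x,o.fun
for q in ['full_pan','full_tag_grip']:
    print(q,tri(spotter.place_of(t,q)[0]['pixel'],spotter.place_of(s,q)[0]['pixel']))
cv2.imwrite('pics/topz.png',cv2.resize(t['frame'][140:230,290:420,::-1],None,fx=6,fy=6,interpolation=cv2.INTER_CUBIC))
cv2.imwrite('pics/scz.png',cv2.resize(s['frame'][135:225,85:215,::-1],None,fx=6,fy=6,interpolation=cv2.INTER_CUBIC))
```

```text
((0.80963534116745, -0.2118408977985382), (0.32499346137046814, 0.24517224729061127), 4.774538516998291)Traceback (most recent call last):
  File "<stdin>", line 14, in <module>
IndexError: list index out of range
```

Run:
```python
from h import *
t=cams.snapshot('top'); s=cams.snapshot('scene')
def over(S,img,O,yaw,q,x0,y0,f=6):
    c,sn=np.cos(yaw),np.sin(yaw)
    W=lambda p:(O[0]+c*p[0]-sn*p[1],O[1]+sn*p[0]+c*p[1],p[2])
    def line(P,col):
        P=[((proj(S,W(p))-[x0,y0]+.5)*f).astype(int) for p in P]
        for a,b in zip(P,P[1:]): cv2.line(img,tuple(map(int,a)),tuple(map(int,b)),col,1)
    y=.09*np.cos(q); z=.042+.09*np.sin(q)
    line([(-.045,y,z),(-.108,y,z)],(0,255,0))
    line([(-.054,-.095,0),(-.054,.095,0),(.055,.095,0),(.055,-.095,0),(-.054,-.095,0)],(255,255,0))
    line([(-.05,0,.042),(.05,0,.042)],(255,0,255))
    line([(.07,-.12,.022),(.07,.12,.022),(.39,.12,.022),(.39,-.12,.022),(.07,-.12,.022)],(0,255,255))
for n,S,(x0,y0,w,h) in [('topz',t,(290,140,130,90)),('scz',s,(85,135,130,90))]:
    img=cv2.resize(S['frame'][y0:y0+h,x0:x0+w,::-1],None,fx=6,fy=6,interpolation=cv2.INTER_CUBIC)
    cv2.imwrite('pics/'+n+'.png',img)
    over(S,img,(.580,-.233),np.radians(4.8),.15,x0,y0); cv2.imwrite('pics/'+n+'o.png',img)
```

```text
(no output)
```

View pics/topzo.png

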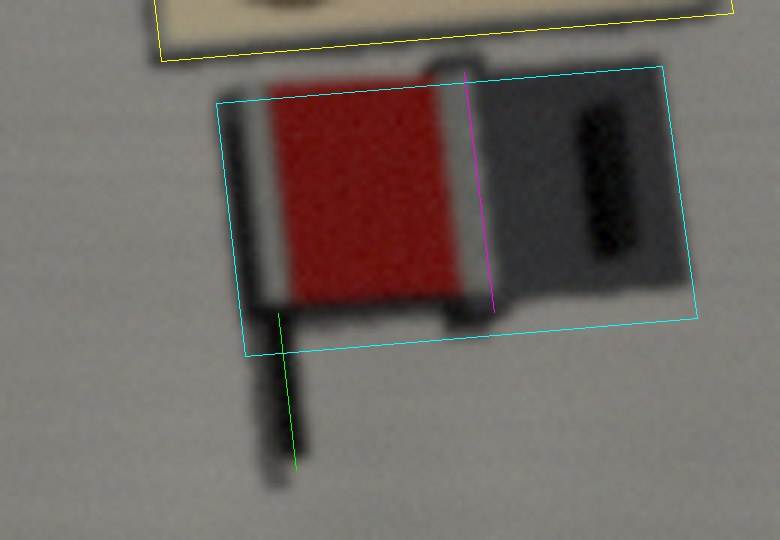

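View pics/sczo.png

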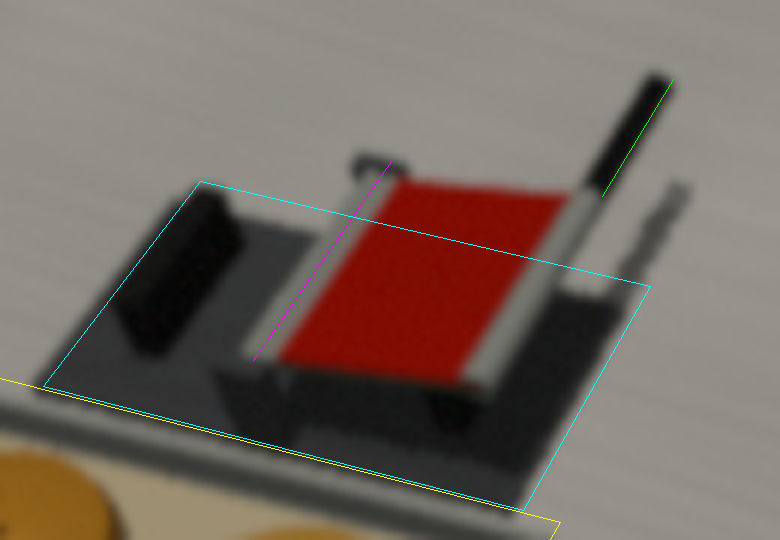

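Run:
```python
from h import *
from scipy.optimize import least_squares
t=cams.snapshot('top'); s=cams.snapshot('scene')
def tri(a,b):
    a=np.array(a)/6+[290,140]-.5; b=np.array(b)/6+[85,135]-.5
    o=least_squares(lambda X: np.r_[proj(t,X)-a,proj(s,X)-b],[.5,-.2,.05]); return o.x.round(4),o.fun.round(2)
print('tip',tri((297,457),(660,78))); print('root',tri((275,312),(592,192)))
print('pin near',tri((475,308),(378,168))); print('pin far',tri((455,65),(245,365)))
print('stand R near',tri((690,285),(195,190))); print('stand R far',tri((662,62),(40,395)))
```

```text
tip (array([ 0.4704, -0.1538,  0.0608]), array([ 0.48, -0.23,  0.49,  0.04]))
root (array([ 0.5293, -0.1485,  0.0587]), array([ 1.03, -0.53,  1.01,  0.09]))
pin near (array([ 0.5349, -0.2341,  0.0437]), array([ 2.05, -1.22,  2.1 ,  0.2 ]))
pin far (array([ 0.6338, -0.2268,  0.0445]), array([ 0.86, -0.55,  0.82,  0.08]))
stand R near (array([ 0.5459, -0.3252,  0.009 ]), array([-0.65,  0.44, -0.7 , -0.07]))
stand R far (array([ 0.6451, -0.3236, -0.0022]), array([ 0.01, -0.01,  0.01,  0.  ]))
```

```bash
python3 -m inch '[{"rz":-1},{"rz":-1},{"rz":-1},{"rz":-0.9},{"dy":-1,"dx":-0.4},{"dy":-1,"dx":-0.4},{"dy":-1,"dx":-0.4},{"dy":-1,"dx":-0.4},{"dy":-1,"dx":-0.4},{"dy":-1,"dx":-0.4},{"dy":-1,"dx":-0.4},{"dy":-1,"dx":-0.4}]'
```

```text
invalid input at $[0]: expected keys grip, dx, dy, dz, rx, ry, rz
```

```bash
python3 -m inch '[{"grip":1,"dx":0,"dy":0,"dz":0,"rx":0,"ry":0,"rz":-1},{"grip":1,"dx":0,"dy":0,"dz":0,"rx":0,"ry":0,"rz":-1},{"grip":1,"dx":0,"dy":0,"dz":0,"rx":0,"ry":0,"rz":-1},{"grip":1,"dx":0,"dy":0,"dz":0,"rx":0,"ry":0,"rz":-0.9},{"grip":1,"dx":-0.4,"dy":-1,"dz":0,"rx":0,"ry":0,"rz":0},{"grip":1,"dx":-0.4,"dy":-1,"dz":0,"rx":0,"ry":0,"rz":0},{"grip":1,"dx":-0.4,"dy":-1,"dz":0,"rx":0,"ry":0,"rz":0},{"grip":1,"dx":-0.4,"dy":-1,"dz":0,"rx":0,"ry":0,"rz":0}]'; python3 -c "
from h import *
o=robot.get_obs();print(o['joint_positions'],o['wrist_force'])"
```

```text
time: 2.45
tool_pos: [0.1882, 0.4354, 0.1844]
ee_rot: [-3.141, -0.0, -3.04]
wrist_force: [0.1, 0.7, 0.4]
width: 0.0937
[ 1.04318028e+00 -8.22009421e-02  1.54145997e+00 -1.95722934e-05
  1.68248617e+00 -6.28988501e-01] [0.12061113 0.67163252 0.35245892]
```

```bash
python3 -m inch '[{"grip":1,"dx":-0.43,"dy":-1,"dz":0,"rx":0,"ry":0,"rz":0.2},{"grip":1,"dx":-0.43,"dy":-1,"dz":0,"rx":0,"ry":0,"rz":0},{"grip":1,"dx":-0.43,"dy":-1,"dz":0,"rx":0,"ry":0,"rz":0},{"grip":1,"dx":-0.43,"dy":-1,"dz":0,"rx":0,"ry":0,"rz":0},{"grip":1,"dx":-0.43,"dy":-1,"dz":0,"rx":0,"ry":0,"rz":0},{"grip":1,"dx":-0.43,"dy":-1,"dz":0,"rx":0,"ry":0,"rz":0},{"grip":1,"dx":-0.43,"dy":-1,"dz":0,"rx":0,"ry":0,"rz":0},{"grip":1,"dx":-0.43,"dy":-1,"dz":0,"rx":0,"ry":0,"rz":0},{"grip":1,"dx":-0.43,"dy":-1,"dz":0,"rx":0,"ry":0,"rz":0},{"grip":1,"dx":-0.43,"dy":-1,"dz":0,"rx":0,"ry":0,"rz":0},{"grip":1,"dx":-0.43,"dy":-1,"dz":0,"rx":0,"ry":0,"rz":0},{"grip":1,"dx":-0.43,"dy":-1,"dz":0,"rx":0,"ry":0,"rz":0}]'
```

```text
time: 3.95
tool_pos: [0.3467, 0.1379, 0.1864]
ee_rot: [3.139, 0.006, -3.057]
wrist_force: [-0.1, 0.5, -0.9]
width: 0.0939
```

```bash
python3 -m inch '[{"grip":1,"dx":-0.43,"dy":-1,"dz":0,"rx":0,"ry":0,"rz":0},{"grip":1,"dx":-0.43,"dy":-1,"dz":0,"rx":0,"ry":0,"rz":0},{"grip":1,"dx":-0.43,"dy":-1,"dz":0,"rx":0,"ry":0,"rz":0},{"grip":1,"dx":-0.43,"dy":-1,"dz":0,"rx":0,"ry":0,"rz":0},{"grip":1,"dx":-0.43,"dy":-1,"dz":0,"rx":0,"ry":0,"rz":0},{"grip":1,"dx":-0.43,"dy":-1,"dz":0,"rx":0,"ry":0,"rz":0},{"grip":1,"dx":-0.43,"dy":-1,"dz":0,"rx":0,"ry":0,"rz":0},{"grip":1,"dx":-0.43,"dy":-1,"dz":0,"rx":0,"ry":0,"rz":0},{"grip":1,"dx":-0.43,"dy":-1,"dz":0,"rx":0,"ry":0,"rz":0},{"grip":1,"dx":-0.43,"dy":-1,"dz":0,"rx":0,"ry":0,"rz":0}]'
```

```text
time: 5.2
tool_pos: [0.4787, -0.1109, 0.1882]
ee_rot: [3.139, 0.012, -3.058]
wrist_force: [-0.6, -0.7, 0.0]
width: 0.0939
```

```bash
python3 -m inch '[{"grip":1,"dx":-0.3,"dy":-0.8,"dz":0,"rx":0,"ry":-0.07,"rz":0},{"grip":1,"dx":-0.3,"dy":-0.8,"dz":0,"rx":0,"ry":-0.07,"rz":0},{"grip":1,"dx":0,"dy":0,"dz":0,"rx":0,"ry":0,"rz":0}]'
python3 - <<'E'
from h import *
w=cams.snapshot('wrist'); im=w['frame'][:,:,::-1].copy()
o=robot.get_obs();print(o['tool_pos'],o['ee_rot'])
R=Ro.from_euler('xyz',o['ee_rot']).as_matrix()
for r in spotter.place_of(w,'full_tag_grip'): print(r['score'],r['pixel'],atz(w,r['pixel'],.060))
for d,c in((0,(0,255,0)),):
  u=proj(w,[.497,-.150,.060]); cv2.circle(im,tuple(int(v) for v in u),4,c,1)
  for a,b in (((.4704,-.1538,.06),(.5293,-.1485,.06)),):
    cv2.line(im,tuple(int(v) for v in proj(w,a)),tuple(int(v) for v in proj(w,b)),(255,255,0),1)
cv2.imwrite('pics/w1.png',im)
E
```

```text
time: 5.58
tool_pos: [0.498, -0.1524, 0.188]
ee_rot: [3.138, 0.024, -3.06]
wrist_force: [0.5, 0.7, 1.2]
width: 0.0941
[ 0.49777745 -0.15166594  0.18809506] [ 3.13771627  0.02386027 -3.05903026]
0.82 [257.7, 180.2] [ 0.49551047 -0.15214414  0.06      ]
```

View pics/w1.png

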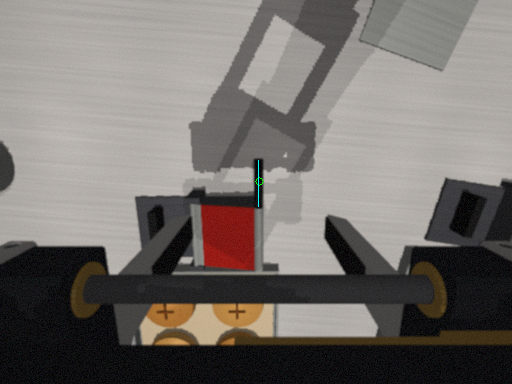

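```bash
python3 -m inch '[{"grip":1,"dx":0,"dy":0,"dz":0.5,"rx":0,"ry":0.28,"rz":0},{"grip":1,"dx":0,"dy":0,"dz":1,"rx":0,"ry":0,"rz":0},{"grip":1,"dx":0,"dy":0,"dz":1,"rx":0,"ry":0,"rz":0},{"grip":1,"dx":0,"dy":0,"dz":1,"rx":0,"ry":0,"rz":0},{"grip":1,"dx":0,"dy":0,"dz":1,"rx":0,"ry":0,"rz":0},{"grip":1,"dx":0,"dy":0,"dz":0,"rx":0,"ry":0,"rz":0}]'
```

```text
time: 6.42
tool_pos: [0.4961, -0.1452, 0.0693]
ee_rot: [3.135, -0.007, -3.051]
wrist_force: [0.4, -1.2, 1.0]
width: 0.0942
```

```bash
python3 -m inch '[{"grip":1,"dx":0,"dy":-0.25,"dz":0.57,"rx":0,"ry":0,"rz":0.1},{"grip":0,"dx":0,"dy":0,"dz":0,"rx":0,"ry":0,"rz":0},{"grip":0,"dx":0,"dy":0,"dz":0,"rx":0,"ry":0,"rz":0},{"grip":0,"dx":0,"dy":0,"dz":0,"rx":0,"ry":0,"rz":0},{"grip":0,"dx":0,"dy":0,"dz":0,"rx":0,"ry":0,"rz":0},{"grip":0,"dx":0,"dy":0,"dz":0,"rx":0,"ry":0,"rz":0},{"grip":0,"dx":0,"dy":0,"dz":0,"rx":0,"ry":0,"rz":0}]'
```

```text
time: 7.3
tool_pos: [0.4991, -0.1523, 0.0581]
ee_rot: [3.139, -0.001, -3.06]
wrist_force: [-0.0, 0.7, 0.1]
width: 0.0377
```

```bash
python3 -m inch '[{"grip":0,"dx":0,"dy":0,"dz":0,"rx":0,"ry":0,"rz":0},{"grip":0,"dx":0,"dy":0,"dz":0,"rx":0,"ry":0,"rz":0},{"grip":0,"dx":0,"dy":0,"dz":0,"rx":0,"ry":0,"rz":0},{"grip":0,"dx":0,"dy":0,"dz":0,"rx":0,"ry":0,"rz":0}]'
python3 - <<'E'
from h import *
save(cams.snapshot('wrist'),'w2.png'); s=cams.snapshot('scene'); print(robot.get_obs()['width'])
cv2.imwrite('pics/s2.png',cv2.resize(s['frame'][60:230,60:260,::-1],None,fx=3,fy=3))
E
```

```text
time: 7.8
tool_pos: [0.499, -0.1522, 0.058]
ee_rot: [3.139, -0.001, -3.06]
wrist_force: [-0.5, 0.3, 0.0]
width: 0.0008
0.00025242192955013957
```

View pics/w2.png

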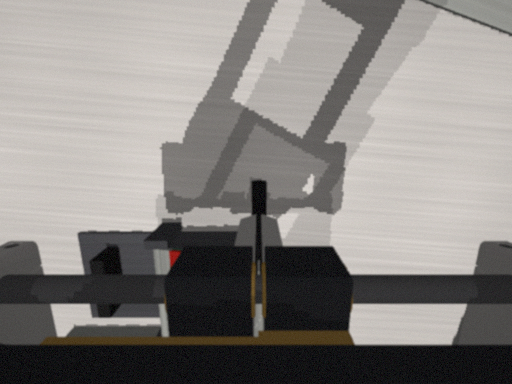

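View pics/s2.png

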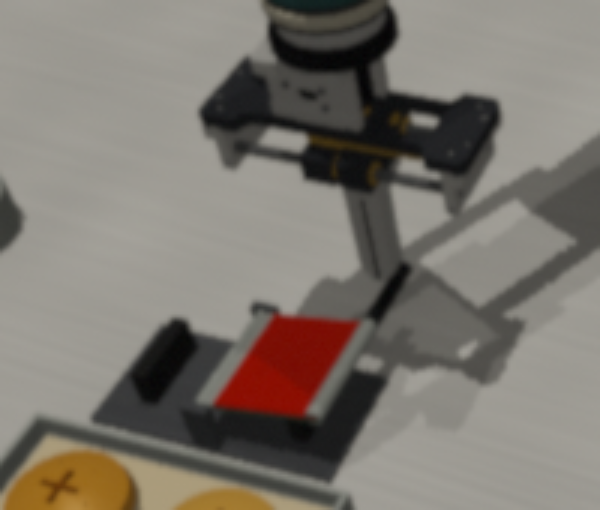

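Run:
```python
from h import *
from scipy.optimize import least_squares
w=cams.snapshot('wrist'); s=cams.snapshot('scene'); t=cams.snapshot('top')
o=robot.get_obs(); R=Ro.from_euler('xyz',o['ee_rot']).as_matrix(); p=np.array(o['tool_pos'])
# overlay for q hypotheses
O=np.array([.5845,-.2305]); yaw=np.radians(4.8)
def W(x,y,z): return [O[0]+np.cos(yaw)*x-np.sin(yaw)*y,O[1]+np.sin(yaw)*x+np.cos(yaw)*y,z]
for n,S,(x0,y0,ww,h) in [('s',s,(130,110,100,75)),('w',w,(180,150,160,120)),('t',t,(290,140,130,90))]:
    f=6 if n!='w' else 5
    im=cv2.resize(S['frame'][y0:y0+h,x0:x0+ww,::-1],None,fx=f,fy=f,interpolation=cv2.INTER_CUBIC)
    px=lambda P: tuple(int(v) for v in (proj(S,P)-[x0,y0]+.5)*f)
    for q,c in ((0,(0,0,255)),(.1,(0,255,255)),(.2,(0,255,0)),(.3,(255,255,0))):
        cv2.line(im,px(W(-.045,.09*np.cos(q),.042+.09*np.sin(q))),px(W(-.108,.09*np.cos(q),.042+.09*np.sin(q))),c,1)
    cv2.circle(im,px(p),4,(255,0,255),1); cv2.circle(im,px(p+R[:,2]*.014),4,(255,0,0),-1)
    cv2.imwrite('pics/o3%s.png'%n,im)
```

```text
(no output)
```

View pics/o3s.png

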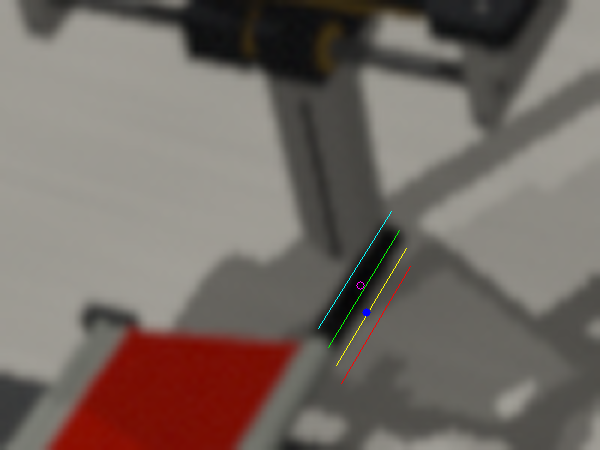

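View pics/o3w.png

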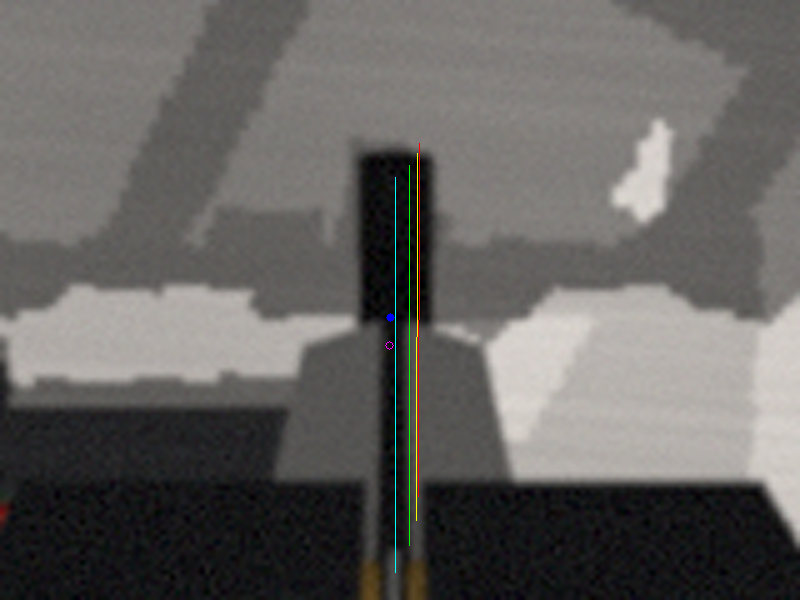

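Run:
```python
from h import *
w=cams.snapshot('wrist'); o=robot.get_obs(); R=Ro.from_euler('xyz',o['ee_rot']).as_matrix(); p=np.array(o['tool_pos'])
print(p,w['eye'],w['intrinsics'][0]); print('cam in tool',R.T@(w['eye']-p))
f=w['intrinsics'][0][0]
C=rot(w)
for P in ([.475,-.153,.06],[.475,-.153,.035]):
    d=-(C.T@(np.array(P)-w['eye']))[2]; print('depth',d,'width px of 12mm',f*.012/d)
```

```text
[ 0.49908405 -0.1522588   0.0580508 ] [ 0.42915171 -0.15810438  0.25807186] [267.67964899   0.         258.19034407]
cam in tool [ 0.07044531  0.00047512 -0.19992589]
depth 0.2033563135509197 width px of 12mm 15.79570229141543
depth 0.22763319840843976 width px of 12mm 14.111104225520398
```

View pics/o3t.png

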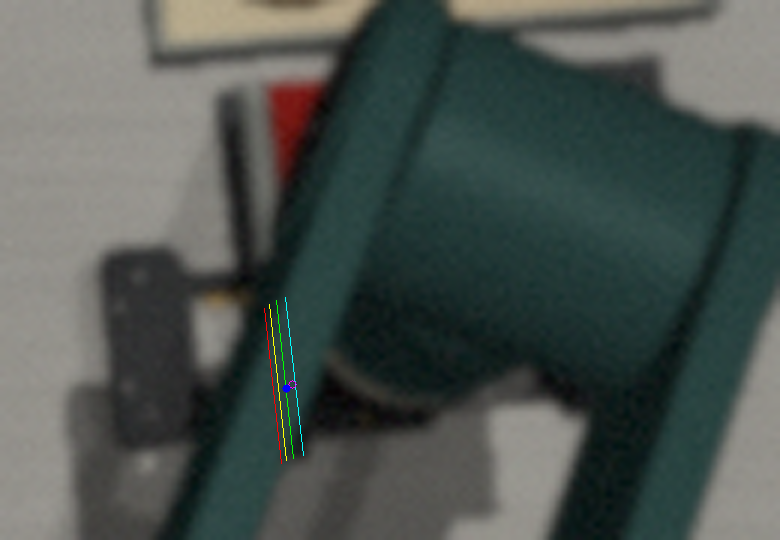

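```bash
python3 -m inch '[{"grip":0.5,"dx":0.1,"dy":0,"dz":0,"rx":0,"ry":0,"rz":0},{"grip":0.5,"dx":0,"dy":0,"dz":0,"rx":0,"ry":0,"rz":0},{"grip":0.5,"dx":0,"dy":0,"dz":0,"rx":0,"ry":0,"rz":0},{"grip":0.5,"dx":0,"dy":0,"dz":0,"rx":0,"ry":0,"rz":0},{"grip":0.5,"dx":0,"dy":0,"dz":0,"rx":0,"ry":0,"rz":0},{"grip":0.5,"dx":0,"dy":0,"dz":0,"rx":0,"ry":0,"rz":0}]'
python3 - <<'E'
from h import *
save(cams.snapshot('wrist'),'w4.png'); s=cams.snapshot('scene'); print(robot.get_obs()['width'])
cv2.imwrite('pics/s4.png',cv2.resize(s['frame'][60:230,60:260,::-1],None,fx=3,fy=3))
E
```

```text
time: 8.85
tool_pos: [0.4964, -0.1525, 0.0581]
ee_rot: [3.139, -0.001, -3.06]
wrist_force: [0.1, 0.4, 0.1]
width: 0.0472
0.04721352172044129
```

View pics/s4.png

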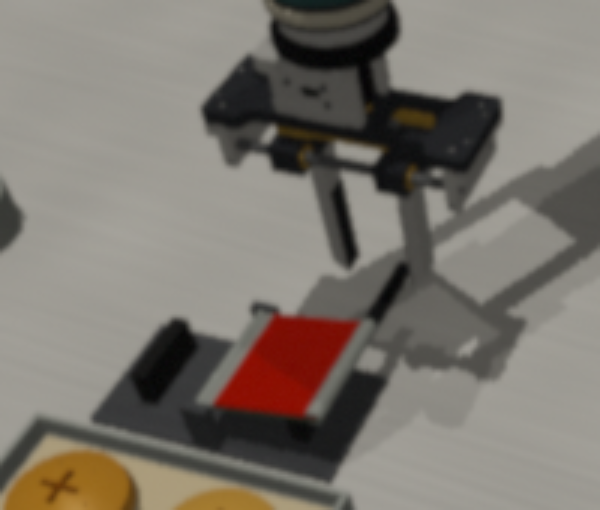

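View pics/w4.png

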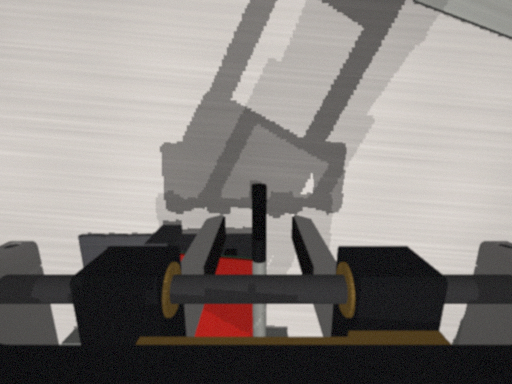

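Run:
```python
from h import *
s=cams.snapshot('scene'); w=cams.snapshot('wrist')
e,d=ray(s,(189.2,149.3))
for y in (-.148,-.152,-.156): print((e+d*(y-e[1])/d[1]).round(4))
for x in (.488,.494,.5,.51): print('x',(e+d*(x-e[0])/d[0]).round(4))
for z in (.055,.06,.065,.07,.075,.08): print('z',(e+d*(z-e[2])/d[2]).round(4))
```

```text
[ 0.5006 -0.148   0.0838]
[ 0.4951 -0.152   0.0777]
[ 0.4897 -0.156   0.0715]
x [ 0.488  -0.1572  0.0696]
x [ 0.494  -0.1528  0.0764]
x [ 0.5    -0.1484  0.0831]
x [ 0.51   -0.1411  0.0943]
z [ 0.475  -0.1668  0.055 ]
z [ 0.4794 -0.1635  0.06  ]
z [ 0.4839 -0.1603  0.065 ]
z [ 0.4883 -0.157   0.07  ]
z [ 0.4928 -0.1537  0.075 ]
z [ 0.4972 -0.1505  0.08  ]
```

```bash
python3 -m inch '[{"grip":0.5,"dx":0,"dy":0,"dz":0.5,"rx":0,"ry":0,"rz":0},{"grip":0.5,"dx":0,"dy":0,"dz":0.5,"rx":0,"ry":0,"rz":0},{"grip":0.5,"dx":0,"dy":0,"dz":0,"rx":0,"ry":0,"rz":0}]'
python3 - <<'E'
from h import *
save(cams.snapshot('wrist'),'w5.png'); s=cams.snapshot('scene'); print(robot.get_obs()['width'])
cv2.imwrite('pics/s5.png',cv2.resize(s['frame'][60:230,60:260,::-1],None,fx=3,fy=3))
E
```

```text
time: 9.43
tool_pos: [0.4957, -0.1521, 0.0306]
ee_rot: [3.138, -0.003, -3.06]
wrist_force: [0.4, 0.6, -0.5]
width: 0.0471
0.04702807220768261
```

View pics/s5.png

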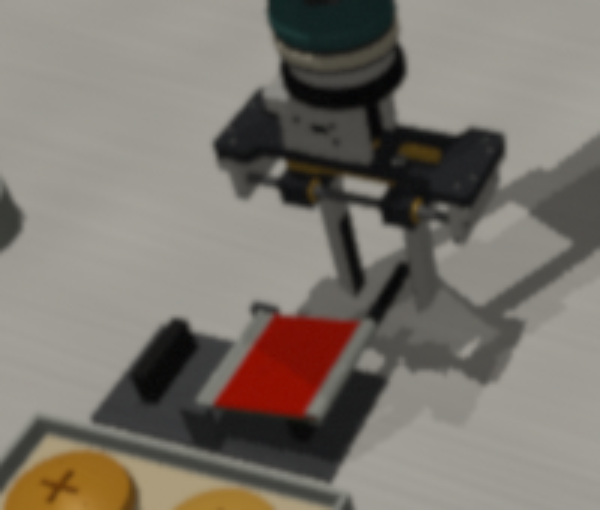

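View pics/w5.png

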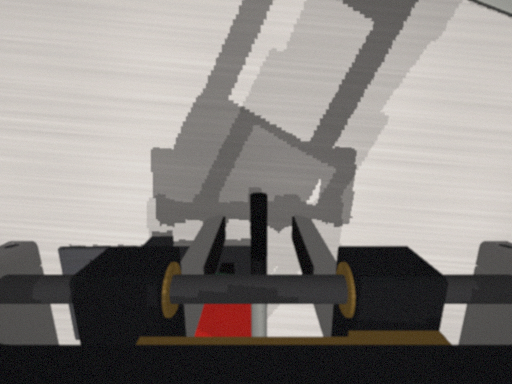

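```bash
python3 -m inch '[{"grip":0.5,"dx":0,"dy":0,"dz":0.35,"rx":0,"ry":0,"rz":0},{"grip":0,"dx":0,"dy":0,"dz":0,"rx":0,"ry":0,"rz":0},{"grip":0,"dx":0,"dy":0,"dz":0,"rx":0,"ry":0,"rz":0},{"grip":0,"dx":0,"dy":0,"dz":0,"rx":0,"ry":0,"rz":0},{"grip":0,"dx":0,"dy":0,"dz":0,"rx":0,"ry":0,"rz":0},{"grip":0,"dx":0,"dy":0,"dz":0,"rx":0,"ry":0,"rz":0},{"grip":0,"dx":0,"dy":0,"dz":0,"rx":0,"ry":0,"rz":0}]'
python3 - <<'E'
from h import *
save(cams.snapshot('wrist'),'w6.png'); s=cams.snapshot('scene'); print(robot.get_obs()['width'])
cv2.imwrite('pics/s6.png',cv2.resize(s['frame'][60:230,60:260,::-1],None,fx=3,fy=3))
E
```

```text
time: 10.4
tool_pos: [0.4973, -0.1519, 0.0235]
ee_rot: [3.138, 0.001, -3.06]
wrist_force: [0.3, 0.2, 0.8]
width: 0.0109
0.010650524176007262
```

View pics/s6.png

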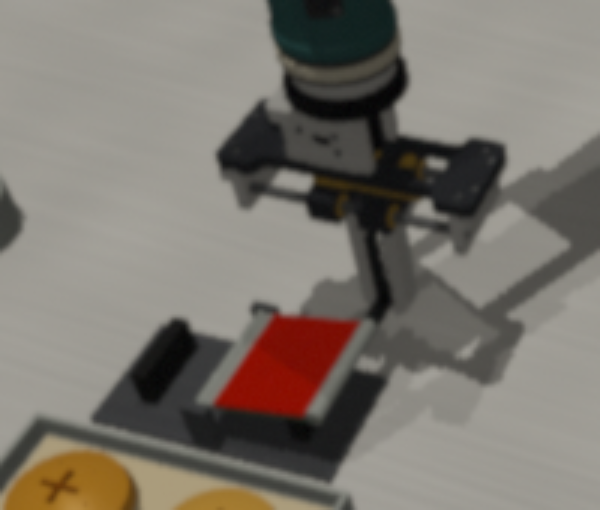

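```bash
python3 -m inch '[{"grip":0,"dx":0,"dy":0,"dz":0,"rx":0,"ry":0,"rz":0},{"grip":0,"dx":0,"dy":0,"dz":0,"rx":0,"ry":0,"rz":0}]'
```

```text
time: 10.75
tool_pos: [0.4973, -0.1519, 0.0235]
ee_rot: [3.138, 0.001, -3.06]
wrist_force: [0.5, 0.5, -0.8]
width: 0.011
```

```bash
python3 -m inch '[{"grip":0,"dx":0,"dy":-0.15,"dz":-0.52,"rx":0,"ry":0,"rz":0},{"grip":0,"dx":0,"dy":-0.22,"dz":-0.49,"rx":0,"ry":0,"rz":0},{"grip":0,"dx":0,"dy":-0.29,"dz":-0.45,"rx":0,"ry":0,"rz":0},{"grip":0,"dx":0,"dy":-0.36,"dz":-0.4,"rx":0,"ry":0,"rz":0}]'
python3 - <<'E'
from h import *
s=cams.snapshot('scene'); 
cv2.imwrite('pics/s7.png',cv2.resize(s['frame'][60:230,60:260,::-1],None,fx=3,fy=3))
o=robot.get_obs(); d=np.array(o['tool_pos'])-[.4973,-.1519,.0235]; print(-.083*d[0]+.9965*d[1],d[2],o['wrist_force'])
E
```

```text
time: 11.25
tool_pos: [0.499, -0.1732, 0.0706]
ee_rot: [3.126, 0.0, -3.058]
wrist_force: [1.8, 4.7, -2.4]
width: 0.0112
-0.022809528111380158 0.04875389066762944 [-1.3396485   5.14553103  1.5115026 ]
```

View pics/s7.png

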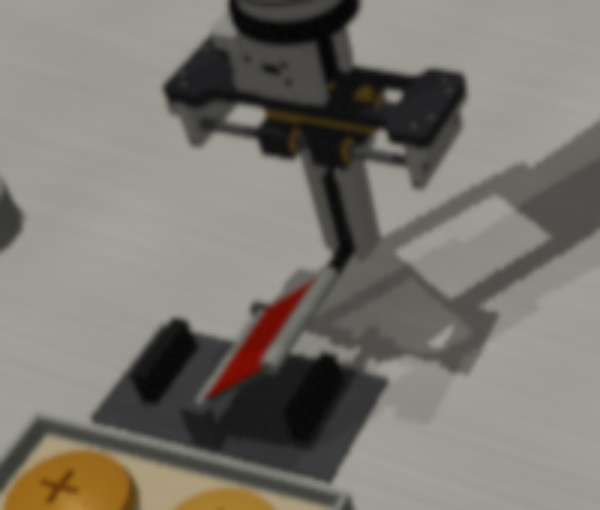

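```bash
python3 -m inch '[{"grip":0,"dx":0,"dy":-0.51,"dz":-0.26,"rx":0,"ry":0,"rz":0},{"grip":0,"dx":0,"dy":-0.46,"dz":-0.28,"rx":0,"ry":0,"rz":0},{"grip":0,"dx":0,"dy":-0.5,"dz":-0.21,"rx":0,"ry":0,"rz":0},{"grip":0,"dx":0,"dy":-0.52,"dz":-0.13,"rx":0.1,"ry":0,"rz":0}]'
python3 - <<'E'
from h import *
o=robot.get_obs(); d=np.array(o['tool_pos'])-[.4973,-.1519,.0235]; print(88-83*d[0]+996.5*d[1],18+1000*d[2],o['wrist_force'])
E
```

```text
time: 11.8
tool_pos: [0.5027, -0.2159, 0.1004]
ee_rot: [3.117, 0.002, -3.054]
wrist_force: [0.2, 6.0, 2.2]
width: 0.0105
23.820414713751433 94.89928877479227 [0.21607833 5.95306786 2.18161025]
```

```bash
python3 -m inch '[{"grip":0,"dx":0,"dy":-0.55,"dz":0.08,"rx":-0.15,"ry":0,"rz":0},{"grip":0,"dx":0,"dy":-0.55,"dz":0.08,"rx":-0.15,"ry":0,"rz":0},{"grip":0,"dx":0,"dy":-0.55,"dz":0.1,"rx":0,"ry":0,"rz":0}]'
python3 - <<'E'
from h import *
s=cams.snapshot('scene'); 
cv2.imwrite('pics/s8.png',cv2.resize(s['frame'][60:230,60:260,::-1],None,fx=3,fy=3))
o=robot.get_obs(); d=np.array(o['tool_pos'])-[.4973,-.1519,.0235]; print(88-83*d[0]+996.5*d[1],18+1000*d[2],o['wrist_force'])
E
```

```text
time: 12.18
tool_pos: [0.5061, -0.2562, 0.102]
ee_rot: [3.09, 0.005, -3.052]
wrist_force: [-0.7, 4.8, 2.2]
width: 0.0113
-18.846490170730675 96.15191701273072 [-1.46877343  1.46598293  7.10086424]
```

View pics/s8.png

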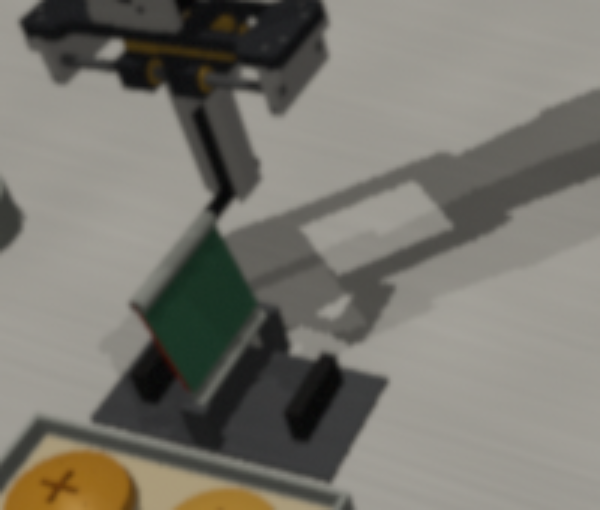

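```bash
python3 -m inch '[{"grip":0,"dx":0,"dy":-0.5,"dz":0.35,"rx":0.15,"ry":0,"rz":0},{"grip":0,"dx":0,"dy":-0.48,"dz":0.35,"rx":0.15,"ry":0,"rz":0},{"grip":0,"dx":0,"dy":-0.45,"dz":0.38,"rx":0.15,"ry":0,"rz":0},{"grip":0,"dx":0,"dy":-0.39,"dz":0.42,"rx":0.15,"ry":0,"rz":0}]'
python3 - <<'E'
from h import *
s=cams.snapshot('scene'); 
cv2.imwrite('pics/s9.png',cv2.resize(s['frame'][60:230,30:230,::-1],None,fx=3,fy=3))
o=robot.get_obs(); d=np.array(o['tool_pos'])-[.4973,-.1519,.0235]; print(88-83*d[0]+996.5*d[1],18+1000*d[2],o['wrist_force'],o['joint_positions'][5])
E
```

```text
time: 12.72
tool_pos: [0.5105, -0.3094, 0.0685]
ee_rot: [-3.126, 0.007, -3.055]
wrist_force: [-1.1, 2.8, 1.6]
width: 0.0112
-71.15151199529986 61.37725066477801 [ 1.30711617 -1.56300275  0.78750311] -2.2916885719743774
```

View pics/s9.png

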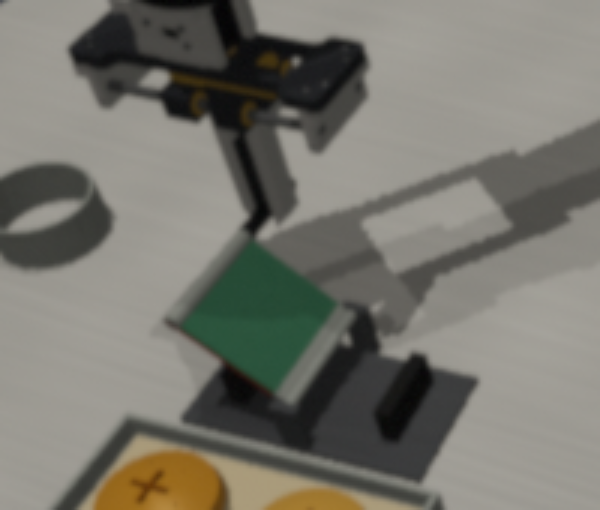

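```bash
python3 -m inch '[{"grip":0,"dx":0,"dy":-0.22,"dz":0.55,"rx":-0.15,"ry":0,"rz":0},{"grip":0,"dx":0,"dy":-0.22,"dz":0.5,"rx":0,"ry":0,"rz":0},{"grip":0,"dx":0,"dy":-0.15,"dz":0.5,"rx":0,"ry":0,"rz":0},{"grip":0,"dx":0,"dy":-0.07,"dz":0.5,"rx":0,"ry":0,"rz":0}]'
python3 - <<'E'
from h import *
s=cams.snapshot('scene'); 
cv2.imwrite('pics/s10.png',cv2.resize(s['frame'][60:230,30:230,::-1],None,fx=3,fy=3))
o=robot.get_obs(); d=np.array(o['tool_pos'])-[.4973,-.1519,.0235]; print(88-83*d[0]+996.5*d[1],18+1000*d[2],o['wrist_force'],o['joint_positions'][5])
E
```

```text
time: 13.28
tool_pos: [0.5122, -0.33, 0.0139]
ee_rot: [-3.134, 0.006, -3.056]
wrist_force: [-0.5, 2.3, 3.9]
width: 0.0111
-90.72436275640497 6.41882978278494 [ 0.62595086 -1.34557981 -2.65574566] -2.3209707755664346
```

View pics/s10.png

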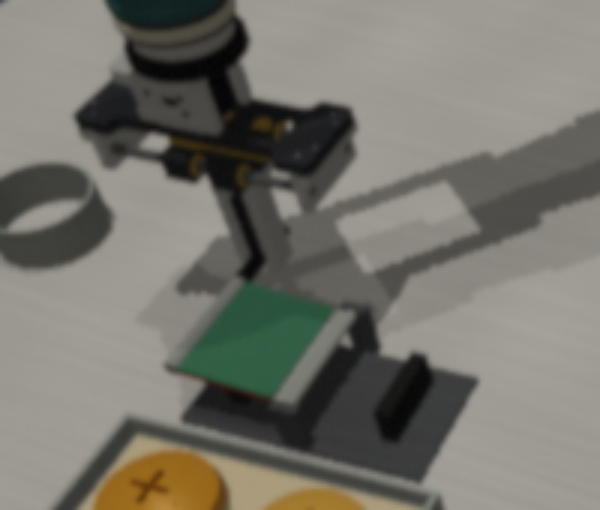

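```bash
python3 -m inch '[{"grip":0,"dx":0,"dy":0,"dz":0.2,"rx":0,"ry":0,"rz":0},{"grip":0,"dx":0,"dy":0,"dz":0.2,"rx":0,"ry":0,"rz":0}]';  python3 -m inch '[{"grip":0,"dx":0,"dy":0,"dz":0.15,"rx":0,"ry":0,"rz":0}]'
python3 - <<'E'
from h import *
s=cams.snapshot('scene'); save(cams.snapshot('wrist'),'w11.png')
cv2.imwrite('pics/s11.png',cv2.resize(s['frame'][60:230,30:230,::-1],None,fx=3,fy=3))
o=robot.get_obs(); d=np.array(o['tool_pos'])-[.4973,-.1519,.0235]; print(88-83*d[0]+996.5*d[1],18+1000*d[2],o['wrist_force'],o['width'])
E
```

```text
time: 13.58
tool_pos: [0.5124, -0.3304, 0.0055]
ee_rot: [-3.133, 0.006, -3.055]
wrist_force: [-9.2, 8.9, 31.2]
width: 0.0112
time: 13.7
tool_pos: [0.5124, -0.3304, 0.0059]
ee_rot: [-3.132, 0.006, -3.055]
wrist_force: [-7.3, 5.6, 17.8]
width: 0.011
-91.11662211971138 0.3597258228309599 [-7.59310155  5.03886978 17.45433462] 0.011043667223192348
```

View pics/s11.png

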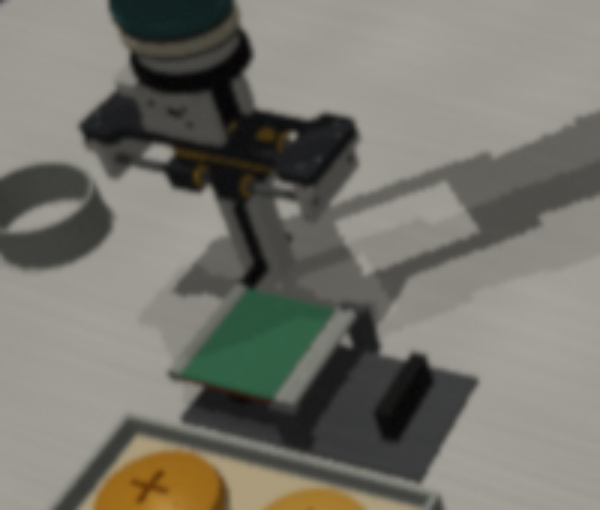

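```bash
python3 -m inch '[{"grip":0.6,"dx":0,"dy":0,"dz":0,"rx":0,"ry":0,"rz":0},{"grip":0.6,"dx":0,"dy":0,"dz":0,"rx":0,"ry":0,"rz":0},{"grip":0.6,"dx":0,"dy":0,"dz":0,"rx":0,"ry":0,"rz":0},{"grip":0.6,"dx":0,"dy":0,"dz":0,"rx":0,"ry":0,"rz":0},{"grip":0.6,"dx":0,"dy":0,"dz":0,"rx":0,"ry":0,"rz":0},{"grip":0.6,"dx":0,"dy":0,"dz":0,"rx":0,"ry":0,"rz":0}]'; python3 -m inch '[{"grip":0.6,"dx":0,"dy":0,"dz":-0.5,"rx":0,"ry":0,"rz":0},{"grip":0.6,"dx":0,"dy":0,"dz":-0.8,"rx":0,"ry":0,"rz":0},{"grip":0.6,"dx":0,"dy":0,"dz":-1,"rx":0,"ry":0,"rz":0},{"grip":0.6,"dx":0,"dy":0,"dz":-1,"rx":0,"ry":0,"rz":0},{"grip":0.6,"dx":0.5,"dy":0,"dz":-1,"rx":0,"ry":0,"rz":0},{"grip":0.6,"dx":1,"dy":0,"dz":-0.5,"rx":0,"ry":0,"rz":0},{"grip":0.6,"dx":1,"dy":0,"dz":0,"rx":0,"ry":0,"rz":0},{"grip":0.6,"dx":0,"dy":0,"dz":0,"rx":0,"ry":0,"rz":0}]'
python3 - <<'E'
from h import *
s=cams.snapshot('scene'); save(s,'s12.png'); save(cams.snapshot('wrist'),'w12.png'); save(cams.snapshot('top'),'t12.png')
E
```

```text
time: 14.55
tool_pos: [0.512, -0.3304, 0.0041]
ee_rot: [-3.131, 0.005, -3.054]
wrist_force: [1.0, 0.2, -0.4]
width: 0.0562
time: 15.55
tool_pos: [0.4494, -0.3361, 0.1356]
ee_rot: [-3.124, 0.011, -3.053]
wrist_force: [0.6, 0.6, 0.0]
width: 0.0563
```

View pics/s12.png

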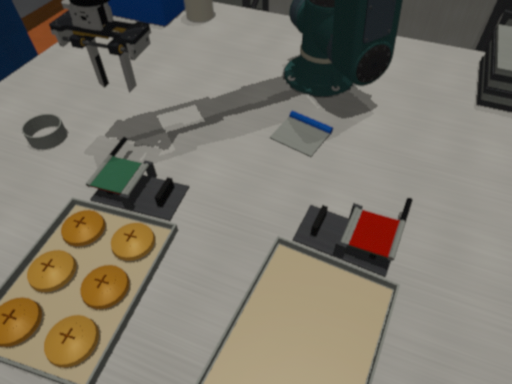

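View pics/w12.png

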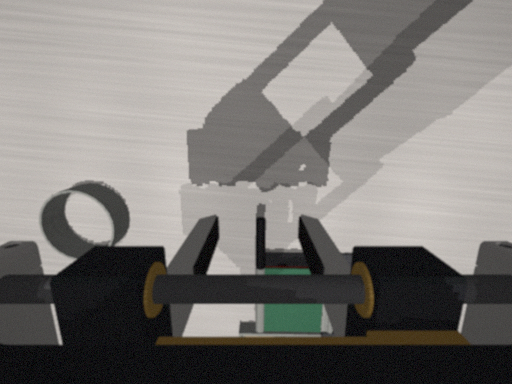

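Run:
```python
from h import *
s=cams.snapshot('scene')
O=np.array([.5845,-.2305]); yaw=np.radians(4.8)
def W(x,y,z): return [O[0]+np.cos(yaw)*x-np.sin(yaw)*y,O[1]+np.sin(yaw)*x+np.cos(yaw)*y,z]
x0,y0,f=75,125,6
im=cv2.resize(s['frame'][y0:y0+95,x0:x0+120,::-1],None,fx=f,fy=f,interpolation=cv2.INTER_CUBIC)
px=lambda P: tuple(int(v) for v in (proj(s,P)-[x0,y0]+.5)*f)
for q,c in ((3.14,(0,0,255)),(3.0,(0,255,255)),(2.85,(255,255,0))):
    cv2.line(im,px(W(-.045,.09*np.cos(q),.042+.09*np.sin(q))),px(W(-.108,.09*np.cos(q),.042+.09*np.sin(q))),c,1)
cv2.line(im,px(W(-.05,0,.042)),px(W(.05,0,.042)),(255,0,255),1)
cv2.imwrite('pics/o13.png',im)
```

```text
(no output)
```

View pics/o13.png

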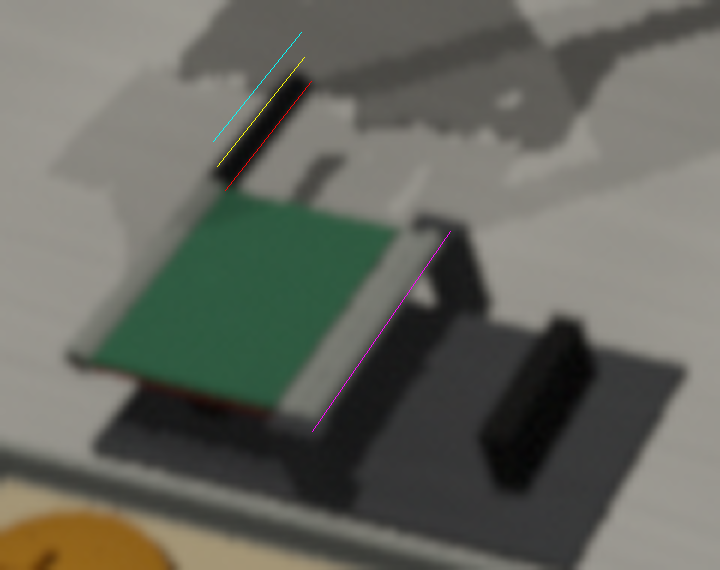

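```bash
python3 -c "
from h import *
o=robot.get_obs();print(o['time'],o['wrist_force'],abs(np.array(o['qvel'])).max());print(robot.close_job())"
```

```text
15.75 [ 0.09785369 -0.00110565 -0.36447988] 0.011504334520655097
the job is handed in; nothing more can be done
None
```

I turned the pie pan's tag over by its handle against its end stop, let go of it, backed the arm off and handed the job in at 15.75 s.

- **Pie pan's tag:** The last scene picture shows it green up. An overlay of the handle fits about 3.1 rad, close to fully flat. While I pressed the tag down, the motion stopped with 31 N at the wrist and the handle level with the hinge pin.
- **Empty pan's tag:** It was still red up in the last picture, and the arm never went near it.
- **Release:** The gripper was open and clear of everything, with the wrist force under 0.4 N and the arm at rest.

**What disagreed:** By the pictures, the reported tool height was about 25–35 mm below the true one. My first closing went above the handle and shut on nothing. I then lowered the open gripper by the pictures and gripped at about 11 mm, against the handle's stated 12 mm. In the last overlay the pin and the handle were both about 2 px off my model, so the angle is good only to a few degrees.

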